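Snap the blanking cap onto the dust manifold

TASK

Pick the orange snap cap out of the crate of fittings and press it straight down onto the open port of the dust manifold until it snaps in; keep pressing so that its flange squeezes the rubber gasket nearly flat. Finish while still holding the cap pressed down with the gripper: do not let go or ease off. Leave the other fittings in the crate.

Things in the scene. Friction and masses are not known exactly. Their poses are not given: they have to be found in the camera images.
- cap: The only orange part in the crate: a snap cap, about 70 g, standing upright. Origin at the centre of its underside, z along its axis. Plug 30 mm wide at z = 0, snap bead 44 mm at z = 13 mm, groove 37 mm at z = 19 to 30, flange 62 mm at z = 30 to 35, round grip knob 28 mm wide at z = 35 to 62 mm (top). Grip the knob in any yaw; fingertips may rest on the flange.
- port (a point): Rim centre of the open port, 100 mm above the bench, z up, x and y as the manifold's. Bore 50 mm. Four sprung balls 8 mm below the rim leave 38 mm free: forcing the bead past them (cap origin 13 to 21 mm below this point) takes 8 to 18 N, then the force drops suddenly. Pressed home the cap's origin is 29 mm below this point, a firm stop.
- gasket: Black rubber ring on the rim of the open port, 65 mm outside. Origin at the centre of its underside. It stands 5 mm above the rim and yields up to 4 mm, springily: 1 N at first touch, about 11 N when flat, then a firm stop. The flange meets it just after the snap. Left alone, the snapped cap squeezes it with only 2 to 6 N; keep it over 8 N.
- manifold: Grey steel dust manifold, fixed. Origin at the centre of its underside; base plate 190 x 250 mm (x, y), body 150 x 220 mm, 60 mm high, with aluminium port collars 66 mm wide up to 100 mm. Open port at x = -10, y = -50 mm; the port at x = -10, y = +55 mm has a grey cap (top at 135 mm). A hose stub with an orange ring points to +x, up to x = 125 mm.
- crate: Blue open crate, fixed, 230 x 310 mm outside (x, y), 50 mm high, walls and floor 5 mm. Origin at the centre of its underside. Cap, reducer and clamp knob stand in a row along its y axis in any order, about 95 mm apart; low pieces (tops under 22 mm above the bench) lie along the long sides. Closing the fingers along the crate's x axis clears the neighbours.
- reducer: Grey hose reducer standing in the crate, 48 mm diameter, 45 mm tall. Origin at the centre of its underside. Leave it in the crate.
- clampknob: Black star knob with brass hub standing in the crate, 54 mm across, 36 mm tall. Origin at the centre of its underside. Leave it in the crate.
- trackbar: Aluminium bar lying in the crate, 16 x 80 x 12 mm. Origin at the centre of its underside. Leave it in the crate.
- offcut: Pale wood offcut lying in the crate, 24 x 75 x 16 mm. Origin at the centre of its underside. Leave it in the crate.
- dowel: Wooden dowel lying in the crate, 16 mm diameter, 110 mm long. Leave it in the crate.
Mind the look-alikes: they are no part of the job. What is meant by the dowel is not purple, and is the larger of those in its own colour. Leave any green or white look-alike of the clampknob alone.

How it is judged:
By the outcome, as a careful person would: the job done as asked, in the order asked, and still so for the second after the job is handed in, while the arm keeps its last pose, push and grip.
It also fails if it takes over 53 s, if anything falls off the work surface, if the arm or the gripper's body presses on something with over 40 N, if the wrist force passes 120 N, or if a joint passes its speed limit or range.

ROBOT

A 6-joint arm with a two-finger parallel gripper is mounted at the origin on the work surface. World frame = base frame: x ahead of the robot, y to its left, z up, the work surface at z = 0. Lengths are in m, angles in rad, forces in N, time in s.
With the tool pointing down it reaches from about 0.275 to 0.725 m from the base axis. Payload 15.9 kg.
Tool frame: the origin (TCP) lies at the very end of the fingers, on their centre line; the grasp point (between the pads) lies 19 mm behind it; z points along the fingers, y is the line along which they close (so a half turn about z gives the same grasp; the last joint's range is limited). The gripper opens to 85 mm and grips with 20 to 120 N. Pads are 22 mm wide; open, the fingers measure 114 mm over their backs; the gripper's body (76 mm by 85 mm) begins 54 mm behind the grasp point. The pads swing forward as they close: fully open they stand 13 mm farther back than shut.
Start: joints at [-1.337, 0.213, -0.034, 1.323, 0, 1.571], TCP at [0.116, -0.486, 0.231] pointing down, gripper open.
Joint ranges: [-2.98, 2.98], [-0.74, 1.72], [-1.14, 1.35], [-2.1, 2.04], [-1.57, 1.44], [-3.14, 3.14]. Speed limits (rad/s): [1.89, 1.89, 2.39, 2.57, 3.14, 3.14].

INTERFACE

Orientations are given as a rotation vector (axis times angle).
In Python, from station import manip gives the robot as it stands. The module is installed in compiled form; this text tells all that it offers. Calls block until the motion is done:
- manip.goto(position, orientation): joint-space move of the TCP to a pose.
- manip.move_linear(position, frame=None, feed=0.15, f_stop=None): straight line of the TCP; frame=None keeps the orientation; feed is the mean speed in m/s. With f_stop (N) it stops when the force on the tool has changed by that much, and returns True; else False.
- manip.set_joints(angles): joint-space move.
- manip.set_gripper(opening, strength=None): finger opening in m; strength is the grip in N (None keeps the last); returns when the fingers have stopped.
- manip.wait(seconds).
- manip.solve_ik(position, orientation): joint angles nearest the present ones, or None.
- manip.observe(): the state.
- manip.snapshot(name): name is "scene" or "top" or "wrist"; returns a dict with "image" (400x640x3 uint8, blue, green, red), "range_z" (400x640 float32, m along the optical axis (not along the pixel's ray), 0 where there is no reading), "intrinsics" (3x3 intrinsics, pixels), "dist" ([k1, k2, p1, p2, k3] as OpenCV has them; the pictures are not rectified), "T" (4x4, takes a point from camera to world coordinates); the wrist camera has in their place "T_tool_cam" (4x4, takes a point from camera to tool coordinates, whose origin is the TCP and whose axes are the flange's). Camera axes: x right, y up, looking along -z (the intrinsics and any distortion apply to the point x, -y, -z); pixel columns grow to the right and rows downward; lengths in m; the calibration is good to about 2 mm. A picture is of the moment at which its call begins: read the wrist's pose just before it.
A pose or a line that the arm cannot do raises manip.PlanningError and nothing moves.
- manip.sign_off(): hands the job in; it is judged then, once.
Trained networks look in the newest picture that a camera, given by its name, has taken for a name from the list of things; names that differ only in an ending like _2 or _b are one class to them, and where a whole thing is asked for, a point or a joint stands for the part that bears it (a point fixed in the world has none). Each returns a list of dicts, best first, with "conf" (0 to 1); they miss things now and then, are a little off and sometimes report something else, mostly with a low value. They report only what shows in the picture. A call takes as long as a camera call. They do not tell look-alikes from the thing itself.
- manip.recognise(label, camera): "bbox" ([left, top, right, bottom] in pixels, round what is visible of it).
- manip.place_of(label, camera): "position" ([row, column] in pixels: a listed point, or the origin of a listed thing).
The state is a dict: "t": time; "q": joint angles; "joint_vel": joint speeds; "effort": joint torques, N m; "eef_pos": TCP position; "tool_rot": TCP orientation; "contact_force": force on the tool from outside, world axes, zero at the start; "wrist_torque": the same for the moment, N m; "gripper_width": finger opening in m; "grasp_force": force on a finger pad.
Only numpy, scipy, OpenCV 4.12 (cv2) and the standard library are available. Lean on these libraries where they do the work, as an engineer would, in place of code of your own. Each camera call takes 0.05 s, during which the arm holds its last target. There are 200 camera calls.

## Working session

There is one attempt and no reset: what is moved stays moved. The work goes in short steps, each a Python script; the robot and the scene stay as the last script left them, time stands still between calls to the robot, and variables do not carry over. Pictures are saved under pics/ and viewed, at most 10 in all, crops included, and the job is handed in when it is done.

```bash
mkdir -p pics; cat > h.py <<'E'
import numpy as np, cv2
from station import manip
from scipy.spatial.transform import Rotation as R
def snap(n):
    o=manip.observe(); s=manip.snapshot(n)
    if n=="wrist":
        T=np.eye(4); T[:3,:3]=R.from_rotvec(o["tool_rot"]).as_matrix(); T[:3,3]=o["eef_pos"]; s["T"]=T@s["T_tool_cam"]
    return s
def ray(s,u,v):
    p=cv2.undistortPoints(np.array([[[u,v]]],float),np.array(s["intrinsics"]),np.array(s["dist"]))[0,0]
    d=s["T"][:3,:3]@np.array([p[0],-p[1],-1]); return s["T"][:3,3],d
def at_z(s,u,v,z):
    o,d=ray(s,u,v); return o+d*(z-o[2])/d[2]
def cloud(s):
    h,w=s["range_z"].shape; g=np.stack(np.meshgrid(np.arange(w),np.arange(h)),-1).reshape(-1,1,2).astype(float)
    p=cv2.undistortPoints(g,np.array(s["intrinsics"]),np.array(s["dist"]))[:,0]; z=s["range_z"].reshape(-1)
    c=np.c_[p[:,0]*z,-p[:,1]*z,-z]; return (c@s["T"][:3,:3].T+s["T"][:3,3]).reshape(h,w,3)
def tri(rays):
    A=np.zeros((3,3));b=np.zeros(3)
    for o,d in rays:
        d=d/np.linalg.norm(d);M=np.eye(3)-np.outer(d,d);A+=M;b+=M@o
    return np.linalg.solve(A,b)
E
python3 - <<'E'
from h import *
np.set_printoptions(precision=4,suppress=True)
for c in("scene","top"):
    s=snap(c); cv2.imwrite(f"pics/{c}.png",s["image"]); C=cloud(s)
    print(c,s["T"][:3,3])
    for l in("cap","port","gasket","manifold","crate","reducer","clampknob"):
        for d in manip.place_of(l,c)[:2]:
            v,u=d["position"]; print(l,round(d["conf"],2),round(u),round(v),C[int(v),int(u)])
print(manip.observe())
E
```

```text
scene [ 1.0942 -0.425   1.1229]
cap 0.68 302 230 [ 0.5583 -0.1505  0.0358]
port 0.76 388 144 [0.4868 0.1781 0.0722]
gasket 0.46 386 148 [0.4866 0.1725 0.063 ]
manifold 0.68 400 156 [0.5293 0.1873 0.0623]
crate 0.87 275 253 [ 0.5801 -0.2424  0.0407]
reducer 0.55 243 273 [ 0.5773 -0.332   0.0297]
reducer 0.46 273 251 [ 0.575  -0.2445  0.0455]
clampknob 0.88 270 252 [ 0.5721 -0.2516  0.0433]
clampknob 0.62 245 192 [ 0.3773 -0.2154  0.0342]
top [ 0.4636 -0.0886  1.1433]
cap 0.66 330 200 [ 0.5449 -0.1311  0.066 ]
port 0.78 206 216 [0.5102 0.165  0.0637]
gasket 0.52 205 216 [0.5077 0.1644 0.0662]
gasket 0.5 204 219 [0.5008 0.1702 0.0615]
manifold 0.61 192 216 [0.5065 0.187  0.1054]
crate 0.89 369 196 [ 0.5552 -0.23    0.0449]
crate 0.15 192 216 [0.5065 0.187  0.1054]
reducer 0.74 409 193 [ 0.5584 -0.3242  0.0523]
clampknob 0.86 357 273 [ 0.3663 -0.1951  0.037 ]
clampknob 0.81 390 268 [ 0.3796 -0.276   0.0353]
{'t': 0.8, 'q': array([-1.337 ,  0.2129, -0.0344,  1.3235,  0.    ,  1.5708]), 'joint_vel': array([ 0.0003, -0.0004,  0.0006, -0.0005, -0.0005,  0.0003]), 'effort': array([ -0.0023, -68.5905,  48.7318,   0.0012,  -0.0001,   0.    ]), 'eef_pos': array([ 0.1158, -0.4864,  0.2313]), 'tool_rot': array([3.1201, 0.3664, 0.    ]), 'contact_force': array([-0.0748,  0.0703,  0.6474]), 'wrist_torque': array([ 0.0338,  0.0092, -0.0032]), 'grasp_force': 0.0, 'gripper_width': 0.08558268754237497}
```

View pics/top.png

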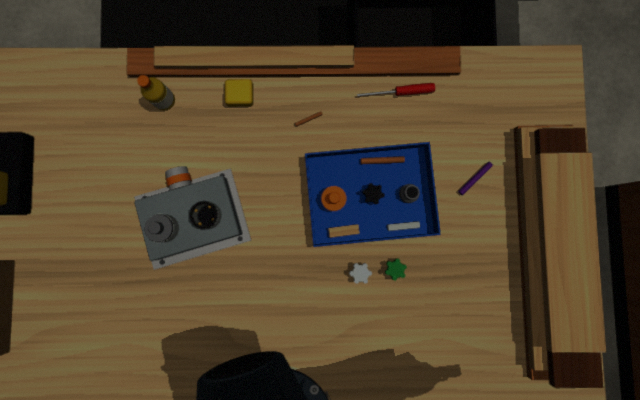

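View pics/scene.png

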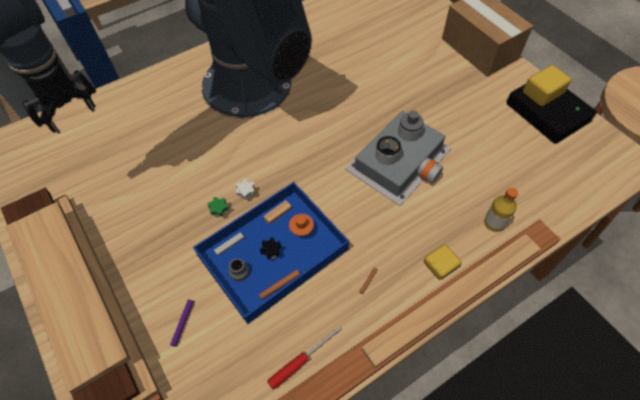

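The top view shows the cap at (333,198), the open port at (205,214) and the crate yawed about 5°. The scene view shows the cap at (302,225) and the port at (389,147). Next I take wrist views from two positions over each.

```bash
cat >> h.py <<'E'
def ori(yaw):  # tool down, closing axis at angle yaw from world x
    c,s=np.cos(yaw),np.sin(yaw); return R.from_matrix(np.array([[-s,c,0],[c,s,0],[0,0,-1]]).T.reshape(3,3)).as_rotvec()
E
python3 - <<'E'
from h import *
np.set_printoptions(precision=4,suppress=True)
y=np.radians(5)
for k in (0,np.pi):
    for p in ([.55,-.135,.3],[.507,.165,.3]): print(k,manip.solve_ik(p,ori(y+k)))
q=manip.solve_ik([.55,-.135,.3],ori(y)); k=0 if q is not None and abs(q[5])<2 else np.pi
print("k",k)
for nm,P in (("cap",[(.55,-.135),(.49,-.12)]),("port",[(.49,.165),(.43,.15)])):
    ims=[];rs=[]
    for p in P:
        manip.goto([*p,.32],ori(y+k)); manip.wait(.3)
        s=snap("wrist"); ims.append(s["image"]); C=cloud(s)
        np.savez(f"{nm}{len(ims)}.npz",**{a:s[a] for a in("image","range_z","intrinsics","dist","T")})
        if len(ims)==1: print(s["T_tool_cam"])
        for l in (["cap"] if nm=="cap" else ["port","gasket","manifold"]):
            for d in manip.place_of(l,"wrist")[:2]:
                v,u=d["position"]; print(nm,l,round(d["conf"],2),round(u),round(v),C[int(v),int(u)])
    cv2.imwrite(f"pics/w_{nm}.png",cv2.resize(np.vstack(ims),(480,600)))
print(manip.observe()["t"])
E
```

```text
0 [-0.2407  0.3615  0.3385  1.5477  0.      1.2428]
0 [ 0.3146  0.2863  0.2337  1.5183 -0.      1.7982]
3.141592653589793 [-0.2407  0.3615  0.3385  1.5477  0.     -1.8988]
3.141592653589793 [ 0.3146  0.2863  0.2337  1.5183  0.     -1.3434]
k 0
[[ 0.0008  0.9556  0.2948  0.0746]
 [ 1.     -0.0008  0.      0.0005]
 [ 0.0003  0.2948 -0.9556 -0.143 ]
 [ 0.      0.      0.      1.    ]]
cap cap 0.68 316 158 [ 0.549  -0.1321  0.066 ]
cap cap 0.87 353 174 [ 0.5399 -0.1345  0.0536]
cap cap 0.27 301 274 [ 0.4809 -0.3129  0.0167]
[[ 0.0008  0.9556  0.2948  0.0746]
 [ 1.     -0.0008  0.      0.0005]
 [ 0.0003  0.2948 -0.9556 -0.143 ]
 [ 0.      0.      0.      1.    ]]
port port 0.81 335 174 [0.5157 0.148  0.0612]
port manifold 0.58 328 124 [0.5005 0.2102 0.0607]
port port 0.84 387 168 [0.52   0.1489 0.0616]
port manifold 0.67 375 117 [0.4971 0.2093 0.0616]
6.45
```

View pics/w_cap.png

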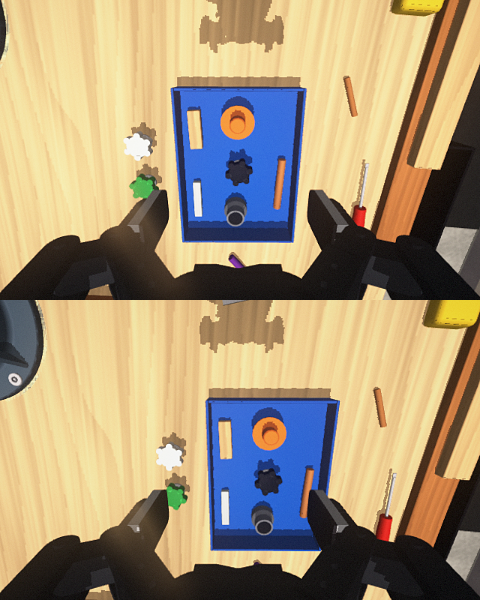

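View pics/w_port.png

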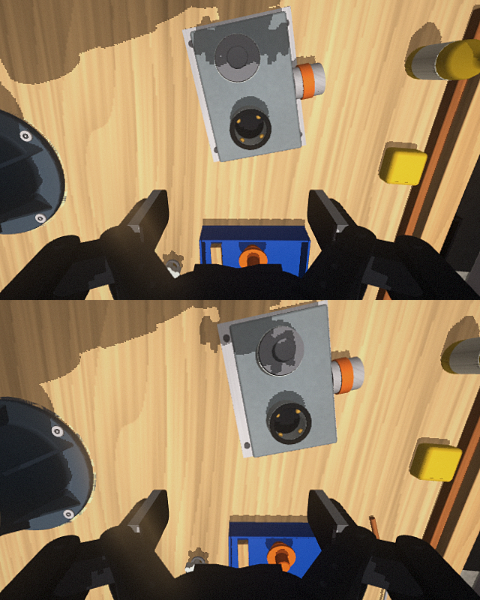

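The wrist views show the cap with knob top near (316,165) in the first picture, and the open port with black gasket and gold balls near (334,172). Now I fit circles to the depth clouds.

```bash
python3 - <<'E'
from h import *
from scipy.optimize import least_squares
np.set_printoptions(precision=4,suppress=True)
def circ(p,r=None):
    f=lambda x:np.hypot(p[:,0]-x[0],p[:,1]-x[1])-x[2]
    return least_squares(f,[*p[:,:2].mean(0),.03],loss="soft_l1",f_scale=.001).x
def hull(p): return cv2.convexHull(p[:,:2].astype(np.float32))[:,0]
S={n:dict(np.load(n+".npz")) for n in("cap1","cap2","port1","port2")}
S["top"]=snap("top");S["scene"]=snap("scene")
rk=[];rb=[]
for n,s in S.items():
    C=cloud(s); hsv=cv2.cvtColor(s["image"],cv2.COLOR_BGR2HSV); ok=s["range_z"]>0
    d=np.hypot(C[...,0]-.548,C[...,1]+.134)
    o=(hsv[...,0]>5)&(hsv[...,0]<20)&(hsv[...,1]>150)&ok&(d<.05)
    for nm,lo,hi in(("knob",.056,.08),("flange",.032,.05)):
        m=o&(C[...,2]>lo)&(C[...,2]<hi)
        if m.sum()>20:
            p=C[m];h=hull(p);c,r=cv2.minEnclosingCircle(h)
            print(n,nm,m.sum(),"z",np.median(p[:,2]),"mean",p.mean(0)[:2],"enc",np.array(c),r,"fit",circ(h))
            if nm=="knob": v,u=np.argwhere(m).mean(0); rk.append(ray(s,u,v))
    d=np.hypot(C[...,0]-.515,C[...,1]-.157)
    m=ok&(d<.055)&(C[...,2]>.09)&(C[...,2]<.115)
    if m.sum()>20:
        p=C[m];z=p[:,2]; h=hull(p);c,r=cv2.minEnclosingCircle(h)
        print(n,"ring",m.sum(),"z",np.percentile(z,[10,50,90]),"mean",p.mean(0)[:2],"enc",np.array(c),r,"fit",circ(h))
        v,u=np.argwhere(m).mean(0); rb.append(ray(s,u,v))
print("tri knob",tri(rk),"ring",tri(rb) if len(rb)>1 else 0)
s=S["cap1"]; hsv=cv2.cvtColor(s["image"],cv2.COLOR_BGR2HSV);C=cloud(s)
m=(hsv[...,0]>105)&(hsv[...,0]<125)&(hsv[...,1]>150)&(C[...,2]>.04)
print("crate",cv2.minAreaRect(C[m][:,:2].astype(np.float32)))
print(manip.observe()["t"])
E
```

```text
cap1 knob 368 z 0.06711960620470672 mean [ 0.5499 -0.1432] enc [ 0.5497 -0.1438] 0.013962818309664726 fit [ 0.5498 -0.1437  0.0135]
cap1 flange 1174 z 0.04032133417111419 mean [ 0.5503 -0.1419] enc [ 0.5502 -0.144 ] 0.030674289911985397 fit [ 0.5502 -0.1439  0.0303]
cap2 knob 361 z 0.06707363676034894 mean [ 0.5493 -0.1428] enc [ 0.5496 -0.1436] 0.014017180539667606 fit [ 0.5496 -0.1436  0.0136]
cap2 flange 1109 z 0.040387132209793175 mean [ 0.5491 -0.1415] enc [ 0.5502 -0.144 ] 0.030846944078803062 fit [ 0.55   -0.1437  0.0303]
port1 knob 64 z 0.059654296092931436 mean [ 0.5469 -0.1324] enc [ 0.5487 -0.138 ] 0.01281870435923338 fit [ 0.5497 -0.1423  0.0135]
port1 flange 612 z 0.04054433860634807 mean [ 0.5477 -0.1322] enc [ 0.5496 -0.1423] 0.030954308807849884 fit [ 0.5503 -0.1427  0.0301]
port1 ring 1321 z [0.0952 0.1048 0.106 ] mean [0.51   0.1599] enc [0.5101 0.1592] 0.032835982739925385 fit [0.5101 0.1593 0.0324]
port2 knob 205 z 0.06654797694000109 mean [ 0.5513 -0.1372] enc [ 0.5505 -0.1418] 0.013204984366893768 fit [ 0.5505 -0.1408  0.0122]
port2 flange 669 z 0.04053319958224
[... 490 characters left out ...]

top ring 373 z [0.0954 0.1047 0.1075] mean [0.51   0.1579] enc [0.5099 0.1589] 0.0336337685585022 fit [0.5104 0.1588 0.0327]
scene knob 103 z 0.06614362145911601 mean [ 0.5514 -0.1446] enc [ 0.5497 -0.1443] 0.01497361809015274 fit [ 0.5496 -0.144   0.0141]
scene flange 252 z 0.039917781515188766 mean [ 0.554  -0.1472] enc [ 0.5492 -0.1443] 0.030152231454849243 fit [ 0.5494 -0.1441  0.0294]
scene ring 304 z [0.0921 0.1017 0.1066] mean [0.5119 0.1566] enc [0.5091 0.1571] 0.03520084545016289 fit [0.511  0.1574 0.0326]
tri knob [ 0.55   -0.1434  0.0563] ring [0.5106 0.159  0.0974]
crate ((0.558960497379303, -0.2256992608308792), (0.22820517420768738, 0.3307833969593048), 4.796619892120361)
6.55
```

```bash
python3 - <<'E'
from h import *
np.set_printoptions(precision=4,suppress=True)
y=np.radians(4.8); X,Y=.5498,-.1438
manip.goto([X,Y,.15],ori(y))
print(manip.move_linear([X,Y,.043],feed=.08,f_stop=8))
manip.wait(.2); o=manip.observe(); print(o["eef_pos"],o["contact_force"])
manip.set_gripper(.0,100); manip.wait(.2)
o=manip.observe(); print(o["eef_pos"],o["contact_force"],o["gripper_width"],o["grasp_force"])
manip.move_linear([X,Y,.22],feed=.15); manip.wait(.2)
o=manip.observe(); print(o["t"],o["eef_pos"],o["contact_force"],o["gripper_width"],o["grasp_force"])
manip.goto([.5101,.1592,.22],ori(y)); manip.wait(.3)
o=manip.observe(); print(o["t"],o["eef_pos"],o["contact_force"])
s=snap("wrist");t=snap("scene"); cv2.imwrite("pics/g.png",np.vstack([s["image"],t["image"]])[::1][:, :][:800])
a=cv2.resize(s["image"],(480,300)); b=cv2.resize(t["image"][50:250,250:570],(480,300)); cv2.imwrite("pics/g.png",np.vstack([a,b]))
for n,s in(("w",s),("s",t),("t",snap("top"))):
    C=cloud(s);hsv=cv2.cvtColor(s["image"],cv2.COLOR_BGR2HSV)
    m=(hsv[...,0]>5)&(hsv[...,0]<20)&(hsv[...,1]>150)&(np.hypot(C[...,0]-.51,C[...,1]-.159)<.045)&(C[...,2]>.15)&(s["range_z"]>0)
    if m.sum()>10: p=C[m]; print(n,m.sum(),p.min(0),p.max(0))
E
```

```text
False
[ 0.55   -0.1439  0.0433] [-0.1887 -0.6398 -0.088 ]
[ 0.55   -0.1439  0.0435] [-1.1853  0.6269  7.0168] 0.02467523871587116 98.79629798233509
11.925 [ 0.5495 -0.1437  0.2195] [ 0.0681 -0.4648 -0.8819] 0.024738788692561433 98.24521215632558
13.3917 [0.5104 0.1585 0.22  ] [ 0.5513  0.0513 -0.4469]
w 8423 [0.4653 0.1293 0.2116] [0.553  0.1893 0.3156]
s 336 [0.4801 0.1274 0.1938] [0.5408 0.1823 0.2723]
t 346 [0.4766 0.1215 0.2113] [0.539  0.1613 0.3781]
```

View pics/g.png

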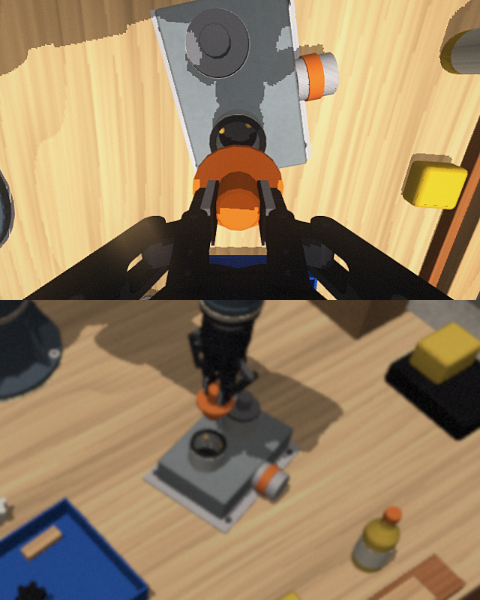

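The wrist view shows the cap held by its knob, with the flange at about (320,230) and looking level. The scene view shows it above the port area. I check the cap's position and tilt in the hand.

```bash
python3 - <<'E'
from h import *
from scipy.optimize import least_squares
np.set_printoptions(precision=4,suppress=True)
for n in("wrist","scene","top"):
    s=snap(n);C=cloud(s);hsv=cv2.cvtColor(s["image"],cv2.COLOR_BGR2HSV)
    d=np.hypot(C[...,0]-.51,C[...,1]-.159)
    m=(hsv[...,0]>3)&(hsv[...,0]<20)&(hsv[...,1]>150)&(d<.045)&(s["range_z"]>0)
    for lo,hi in((.205,.228),(.232,.255)):
        p=C[m&(C[...,2]>lo)&(C[...,2]<hi)]
        if len(p)<30: continue
        z=np.median(p[:,2]); q=p[abs(p[:,2]-z)<.004]
        A=np.c_[q[:,:2]-[.51,.159],np.ones(len(q))]; pl=least_squares(lambda x:A@x-q[:,2],[0,0,z],loss="soft_l1",f_scale=.001).x
        h=cv2.convexHull(q[:,:2].astype(np.float32))[:,0]; rr=.031 if lo<.23 else .014
        f=least_squares(lambda x:np.hypot(*(h-x).T)-rr,[.51,.159],loss="soft_l1",f_scale=.001).x
        print(n,len(q),"z",z,"plane",pl,"centre",f,"fwd half y",h.min(0),h.max(0))
print(manip.observe()["eef_pos"],manip.observe()["tool_rot"],manip.observe()["t"])
E
```

```text
wrist 4394 z 0.2169498327224511 plane [-0.0001 -0.008   0.217 ] centre [0.5106 0.1586] fwd half y [0.4801 0.1296] [0.5412 0.1895]
wrist 2881 z 0.24359824872430177 plane [ 0.0056 -0.038   0.2437] centre [0.5109 0.1592] fwd half y [0.4889 0.1453] [0.5313 0.1732]
scene 207 z 0.21647184603122294 plane [ 0.0011 -0.004   0.2162] centre [0.5101 0.1573] fwd half y [0.4788 0.1273] [0.5413 0.1846]
scene 62 z 0.24287699845472627 plane [-0.0438  0.114   0.2437] centre [0.5094 0.1573] fwd half y [0.4947 0.1434] [0.5357 0.1662]
top 258 z 0.2177758547612335 plane [0.0019 0.0083 0.2179] centre [0.5097 0.1608] fwd half y [0.4814 0.1293] [0.5389 0.1619]
top 27 z 0.24333172448380397 plane [0.0143 0.147  0.2452] centre [0.5099 0.1611] fwd half y [0.485  0.1464] [0.5186 0.1526]
[0.5101 0.1592 0.22  ] [-2.1265 -2.3124 -0.0001] 13.6917
```

The cap is level and centred to under 1 mm. Home should be at a TCP height of about 0.109. Pressing now.

```bash
python3 - <<'E'
from h import *
np.set_printoptions(precision=4,suppress=True)
X,Y=.5097,.1595
def st(l):
    o=manip.observe(); print(l,round(o["t"],2),o["eef_pos"],o["contact_force"],o["wrist_torque"],round(o["gripper_width"],4),round(o["grasp_force"],1))
manip.set_gripper(0,120)
print(manip.move_linear([X,Y,.134],feed=.08,f_stop=8)); st("in")
z=.134
while z>.1085:
    z-=.0015
    hit=manip.move_linear([X,Y,z],feed=.01,f_stop=30); st(f"{z:.4f} {hit}")
    f=manip.observe()["contact_force"]
    if hit or np.hypot(f[0],f[1])>12 or f[2]>28: break
E
```

```text
False
in 15.13 [0.51   0.1596 0.1345] [-0.3558 -0.2632 -0.6076] [-0.0152  0.041  -0.0301] 0.0245 118.0
0.1325 False 15.43 [0.5097 0.1595 0.1326] [-0.6136  0.6175 -1.4003] [ 0.0082  0.0329 -0.0775] 0.0242 118.0
0.1310 False 15.73 [0.5097 0.1595 0.1309] [ 0.0521  0.3568 -0.7732] [-0.0203  0.0172  0.0646] 0.0243 118.0
0.1295 False 16.03 [0.5097 0.1595 0.1294] [ 0.624  -0.7654 -1.4604] [-0.0779 -0.0373  0.0198] 0.0244 118.0
0.1280 False 16.33 [0.5096 0.1595 0.1279] [-0.3593 -0.427   0.2506] [0.0382 0.0074 0.0662] 0.0244 118.0
0.1265 False 16.63 [0.5096 0.1595 0.1264] [-0.2527 -0.1773 -0.7809] [ 0.0382  0.027  -0.0196] 0.0241 118.0
0.1250 False 16.93 [0.5097 0.1595 0.1249] [-0.2996  0.491  -1.4429] [0.0592 0.0059 0.0494] 0.0246 118.0
0.1235 False 17.23 [0.5097 0.1595 0.1234] [-0.077   0.4122 -0.5118] [-0.0269  0.027   0.0147] 0.0243 118.0
0.1220 False 17.53 [0.51   0.1595 0.1222] [ 1.0587 -1.6493  3.6571] [-0.2249 -0.2439 -0.0448] 0.0242 118.7
0.1205 False 17.83 [0.5103 0.1597 0.1211] [0.6128 0.1638 8.1983] [-0.105  -0.1398 -0.0242] 0.0246 119.4
0.1190 False 18.13 [0.5106 0.1598 0.12  ] [-0.1989 -0.4139 11.7309] [-0.0596 -0.2455  0.0049] 0.0247 119.8
0.1175 False 18.43 [0.5102 0.1596 0.1177] [2.7284 0.0298 1.7369] [-0.0424 -0.8819 -0.0135] 0.0246 118.6
0.1160 False 18.73 [0.5097 0.1595 0.1155] [ 5.5268  1.0888 -6.9168] [ 0.0157 -1.3233 -0.0154] 0.0246 118.3
0.1145 False 19.03 [0.5093 0.1594 0.1139] [  4.4565   0.3608 -10.025 ] [ 0.1077 -0.9877 -0.041 ] 0.024 118.3
0.1130 False 19.33 [0.5095 0.1594 0.1129] [ 1.9614 -1.2462 -5.5063] [-0.1275 -0.5733 -0.0363] 0.0244 119.0
0.1115 False 19.63 [0.5097 0.1595 0.1117] [-0.6834 -1.7202  3.4058] [-0.4356  0.1086 -0.0303] 0.0239 119.9
0.1100 False 19.93 [0.5097 0.1595 0.1104] [-1.5945 -3.5211  9.1603] [-0.5729  0.4918 -0.0345] 0.0244 120.4
0.1085 False 20.23 [0.5098 0.1595 0.1094] [-6.0151 -3.0063 16.3735] [-0.7891  1.228   0.0247] 0.0242 121.7
```

The cap snapped in: force rose to about 12 N, dropped suddenly, and is rising again at the gasket. I press slightly further to seat it, then check that it holds.

```bash
python3 - <<'E'
from h import *
np.set_printoptions(precision=4,suppress=True)
def st(l):
    o=manip.observe(); print(l,round(o["t"],2),o["eef_pos"],o["contact_force"],o["wrist_torque"],round(o["gripper_width"],4)); return o
for z in(.1080,.1074,.1068,.1062):
    manip.move_linear([.5095,.1594,z],feed=.01,f_stop=25); manip.wait(.3)
    if st(z)["contact_force"][2]>21: break
manip.wait(1); st("hold")
a,b=snap("wrist"),snap("scene")
a=cv2.resize(a["image"],(480,300)); b=cv2.resize(b["image"][80:220,300:524],(480,300)); cv2.imwrite("pics/f.png",np.vstack([a,b]))
E
```

```text
0.108 20.78 [0.5098 0.1595 0.1093] [-6.8013 -3.0549 23.2874] [-0.7601  1.4734  0.0006] 0.0244
hold 21.78 [0.5098 0.1595 0.1093] [-6.9731 -3.5188 21.4061] [-0.7909  1.4415 -0.0476] 0.0243
```

View pics/f.png

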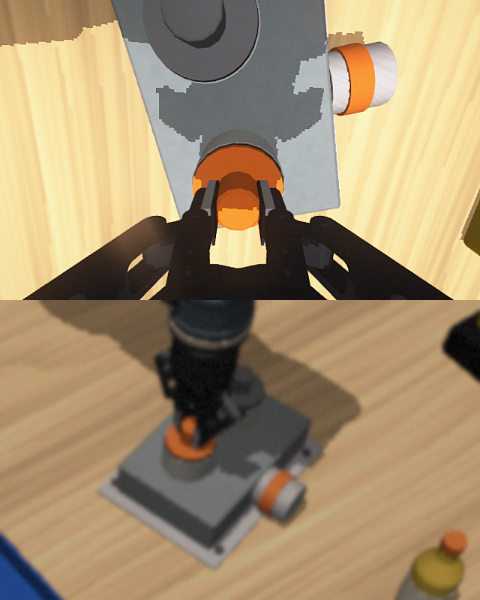

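The cap sits flush on the port collar in both views (wrist about (320,235), scene lower-left), still held. The firm stop is reached, with a steady push of about 21 N.

```bash
python3 -c "
from station import manip
print(manip.sign_off())"
```

```text
the job is handed in; nothing more can be done
None
```

The orange cap is snapped into the open port and pressed to its firm stop, with the gripper still holding it down at about 21 N; I handed the job in about 22 s into the 53 s limit.

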